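# Latch the newly hung hutch gate

### The arm

A 7-joint arm with a two-finger parallel gripper is mounted at the origin on a cart in front of the work surface, level with it; the furniture and walls round the work are solid. World frame = base frame: x ahead of the robot, y to its left, z up, the work surface at z = 0. Lengths are in mm, angles in rad, forces in N, time in s.
With the tool pointing down it reaches from about 425 to 950 mm from the base axis. Payload 4.7 kg.
Tool frame: the origin (TCP) lies at the very end of the fingers, on their centre line; the grasp point (between the pads) lies 19 mm behind it; y points along the fingers, x is the direction in which the jaws open and shut, and the axes are right-handed (so a half turn about y gives the same grasp; the last joint's range is limited). The gripper opens to 85 mm and grips with 20 to 120 N. Pads are 22 mm wide; open, the fingers measure 114 mm over their backs; the gripper's body (76 mm by 85 mm) begins 54 mm behind the grasp point. The pads swing forward as they close: fully open they stand 13 mm farther back than shut.
Start: joints at [1.092, 0.469, -0.049, 1.532, 0.024, 1.141, -0.082], TCP at [293.527, -607.857, 231.335] pointing down, gripper open.
Joint ranges: [-2.59, 2.59], [-0.33, 1.99], [-1.39, 1.29], [0.1, 2.45], [-1.04, 4.18], [0.21, 1.99], [-2.66, 2.66]. Speed limits (rad/s): [2.57, 2.57, 3.14, 3.14, 3.14, 3.14, 3.14].

### API

Orientations are given as a rotation vector (axis times angle).
In Python, from workcell import env, viewer gives the robot as it stands.
- The arm moves only by the tool apply_moves, never from a script. Its argument "plan" is one flat list of numbers, 5 for each row, row after row: the opening in per cent of the stroke, from 0 (shut) to 100 (fully open), then the shift along the tool's x, y, z in cm, then the turn about the tool's y in degrees. A call has 1 to 10 rows; each row shifts and turns the commanded pose from where the row before left it, along the tool's axes as they then stand; what a row does not reach is not made up. A row lasts 1/12 s, in which the tool goes at most 41.7 mm and 7.16 degrees, less where a joint would pass 70% of its speed; a pose out of reach is approached as far as the arm can. A call is refused whole if a number of a shift passes 4.17 or a number of a turn 7.16, either way. A call with a gripper value outside its range is refused whole. The fingers move at their own pace and stop on an object; "grip_force" is the grip in N (left out, the last holds). Time passes only in rows, so rows that do not move let the fingers close. It gives the time, the measured TCP pose, the force and the opening at its end, in the units of the state.
- env.state(): the state, without advancing time (a new reading comes with each control period).
- viewer.get_image(name): name is "scene" or "top"; returns (picture, depth): 480x640x3 uint8, red, green, blue; 480x640 float32, mm along the optical axis (not along the pixel's ray), 0 where there is no reading.
- viewer.calibration(name): a dict with "vfov" (degrees; the focal length in pixels is half the picture's height over the tangent of half this angle, whatever the lens; pixels are square), "cx", "cy" (the principal point, pixels), "rvec" (rotation vector, rad) and "tvec" (3), from world to camera coordinates, as OpenCV has them. Camera axes: x right, y down, z forward; pixel columns grow to the right and rows downward; lengths in mm; the calibration is good to about 2 mm. A picture is of the moment at which its call begins. calibration takes no time and is no camera call.
- env.hand_in(): hands the job in, once; it reports no verdict.
The state is a dict: "clock": time; "q": joint angles; "joint_velocities": joint speeds; "tau": joint torques, N m; "position": TCP position; "ee_rot": TCP orientation; "contact_force": force on the tool from outside, world axes, zero at the start; "wrist_torque": the same for the moment, N m; "width": finger opening in mm.
Only numpy, scipy, OpenCV 4.12 (cv2) and the standard library are available. Lean on these libraries where they do the work, as an engineer would, in place of code of your own. Each camera call takes 0.05 s, during which the arm holds its last target.

### The job

Shut the newly hung gate and latch it: lift the latch bar by its handle so that it passes over the hook of the catch on the post, swing the gate home against its rubber buffer, and let the bar drop right down into the notch of the catch, so that the gate stays shut by itself. Feel your way with little force - the catch is only lightly screwed on, so the bar must not be jammed or pressed hard against it - and leave the tools lying on the bench where they are.

Things in the scene. Friction and masses are not known exactly. Their poses are not given: they have to be found in the camera images.
- gate_frame: Pine gate frame, fixed: base plank 105x370x25 mm, two 44 mm posts to 263 mm high, 260 mm apart. Origin on the bench midway between the posts. Its -x is the front (towards the robot), +y the hinge side, -y the latch side; z up. The gate closes the gap between the posts, 210 mm high, of pine with wire mesh, its lower edge 45 mm above the bench
- hinge_axis (a point): Point on the gate's upright hinge axis at latch height (210 mm), 24 mm in front of and 135 mm to the +y side of the frame's origin
- latch_post: Latch-side post. Origin: middle of its front face, 210 mm up; axes as the frame's. Steel catch plate (6 mm) on its outer side, mid-plate 25.6 mm to -y of the origin, juts out in front: 9 mm notch, 18 mm blunt hook before it (top 6 mm above the origin), rear cheek behind it as high as the hook, its front edge bevelled 5 mm. Set by a slot: the notch's middle lies anywhere 10.5 to 28.5 mm before the front face; its setting is not measured
- latch_bar: Flat dark steel bar 265x6x24 mm (about 0.4 kg) on the gate's front; drops by its own weight. Origin at gate-hinge axis depth on its pivot axis, 85 mm from the hinge; the bar runs from there along its -y to 245 mm, at 3.5 to 9.5 mm towards its -x (front). It crosses the catch 227 mm from the pivot. Lying level (lift 0) its lower edge is 12 mm below the pivot and 4 mm above the notch's floor
- handle (a point): Middle of the handle: a round steel pin, 14 mm thick, sticking out 52 mm level from the bar's front face (end collar 20 mm), 130 mm along the bar from its pivot, 215 mm from the gate's hinge axis; this point lies 30 mm before the bar's face, 40 mm before the hinge axis. A staple on the gate 30 mm further along limits the lift
- gate_swing (a joint): Gate angle, rad: 0 = in line with the posts, grows as it opens towards the robot (range -0.025 to 1.2); stays where left. Below about 0.07 a soft rubber buffer on the latch post pushes it open again, up to some 7 N at its free edge. Latched, it reads somewhere between -0.01 and 0.065, depending on how the catch is set; with the bar level the blunt hook stops the gate before that
- latch_lift (a joint): Lift angle of the bar, rad: 0 = level, fully dropped on its staple (gate open, or bar in the notch), up to 0.15 = against the top of the staple. It passes over the hook from about 0.08 up; lying on top of the hook or of the cheek behind the notch it reads about 0.08
- try_square: Try square, wooden stock and steel blade, 100x170x15 mm, lying on the bench; origin under its middle
- screwdriver: Screwdriver with amber handle, 220 mm long, lying on the bench; origin under its middle
- spanner: Open-ended spanner, 161 mm long, lying on the bench; origin under its middle
- tape_measure: Tape measure, 62x85x37 mm, lying on the bench; origin under its middle
- wood_plane: Wooden hand plane, 64x240x88 mm, standing on the bench; origin under its middle
- pliers: Pliers, 190 mm long, lying on the bench; origin under their middle
- offcut: Offcut of timber, 45x110x35 mm, lying on the bench; origin under its middle
- oil_can: Oil can with long spout, 72x88x202 mm, standing on the bench; origin under its middle

How it is judged:
By the outcome, as a careful person would: the job done as asked, in the order asked, and still so for the second after the job is handed in, with the robot touching nothing.
It also fails if it takes over 64 s, if anything falls off the work surface, if the arm or the gripper's body presses on something with over 40 N, if the wrist force passes 120 N, or if a joint passes its speed limit or range.

## Working session

There is one attempt and no reset: what is moved stays moved. The work goes in short steps, Python scripts to look and compute and a tool call to move; the robot and the scene stay as the last step left them, time stands still between calls to the robot, and variables do not carry over. Pictures are saved under pics/ and viewed, and the job is handed in when it is done.

Besides the shell and the picture viewer there is one more tool, called after ">>>" as a command line: name --argument value ..., lists and objects as JSON in quotes. apply_moves: Moves the arm, as the interface text tells. Its arguments: {"type":"object","properties":{"plan":{"type":"array","items":{"type":"number"}},"grip_force":{"type":"number"}},"required":["plan"]}

```bash
ls; mkdir -p pics; cat > h.py <<'E'
import numpy as np, cv2
from workcell import env, viewer
def cal(n):
    c=viewer.calibration(n); f=240/np.tan(np.radians(c['vfov'])/2)
    K=np.array([[f,0,c['cx']],[0,f,c['cy']],[0,0,1]]); R=cv2.Rodrigues(np.array(c['rvec'],float))[0]
    return K,R,np.array(c['tvec'],float).ravel()
def ray(n,u,v):
    K,R,t=cal(n); d=R.T@np.linalg.inv(K)@np.array([u,v,1.]); o=-R.T@t; return o,d
def onz(n,u,v,z):
    o,d=ray(n,u,v); return o+d*(z-o[2])/d[2]
def dep(n,u,v,D):
    o,d=ray(n,u,v); return o+d*D
def proj(n,P):
    K,R,t=cal(n); p=K@(R@np.array(P,float)+t); return p[:2]/p[2]
def grab(n,name):
    im,d=viewer.get_image(n); cv2.imwrite(f'pics/{name}.png',im[:,:,::-1]); np.save(f'pics/{name}.npy',d); return im,d
E
python3 - <<'E'
from h import *
for n in('scene','top'):
    grab(n,n+'0'); print(n,viewer.calibration(n), ray(n,320,240))
s=env.state(); print(s)
E
```

```text
pics
scene {'vfov': 49.885162764103924, 'cx': 317.0093396074866, 'cy': 247.41119382042004, 'rvec': array([ 0.58156862, -2.42030599,  1.4794041 ]), 'tvec': array([ 481.27279288,  239.75511895, 1366.62182413])} (array([ -76.35743488, 1204.40959344,  836.85620137]), array([ 0.40344888, -0.80079903, -0.44293314]))
top {'vfov': 42.33090799124563, 'cx': 317.2153088740385, 'cy': 240.94448591535547, 'rvec': array([ 2.13674347, -2.18753738,  0.13062838]), 'tvec': array([  26.34910948,  542.62529765, 1680.64868077])} (array([ 342.34115183,   21.32836616, 1732.64656349]), array([ 0.1186309 , -0.00904162, -0.99290859]))
{'clock': 0.1, 'q': array([ 1.0921146 ,  0.46939095, -0.04859562,  1.53357278,  0.02410515,
        1.14099436, -0.08227196]), 'joint_velocities': array([-0.0015497 , -0.00124813, -0.00290885, -0.00334779, -0.00097691,
       -0.00074239,  0.00037299]), 'tau': array([ 1.78715341e-04, -5.11517859e+01, -4.71449713e-02, -2.38390768e+01,
        1.07914367e-02,  4.38742121e-03,  1.39290179e-05]), 'position': array([ 293.253449  , -607.38947686,  230.34674043]), 'ee_rot': array([-1.38814654,  0.87294284, -0.8704154 ]), 'contact_force': array([-0.93034819, -0.42393678, -0.56624814]), 'wrist_torque': array([-0.010061 ,  0.0337743,  0.0024586]), 'width': 85.35022062676674}
```

View pics/scene0.png

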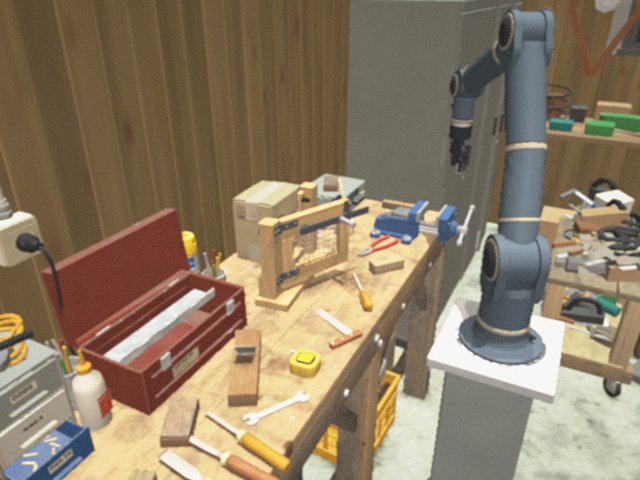

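View pics/top0.png

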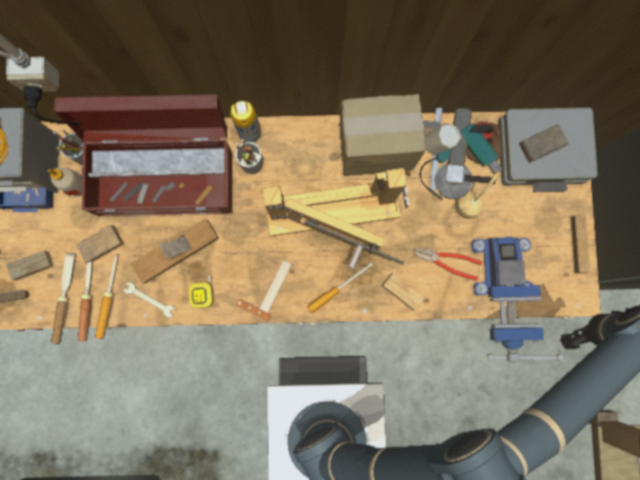

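The top view shows the frame (posts near px (272,200) and (395,185)), with the gate swung open and the bar ending near (402,262). The handle is near (355,257). I'll zoom in on these.

```bash
python3 - <<'E'
import cv2
a=cv2.imread('pics/top0.png')[160:290,250:420]; cv2.imwrite('pics/top0z.png',cv2.resize(a,None,fx=4.5,fy=4.5,interpolation=cv2.INTER_CUBIC))
a=cv2.imread('pics/scene0.png')[170:320,240:400]; cv2.imwrite('pics/scene0z.png',cv2.resize(a,None,fx=4,fy=4,interpolation=cv2.INTER_CUBIC))
E
```

```text
(no output)
```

View pics/top0z.png

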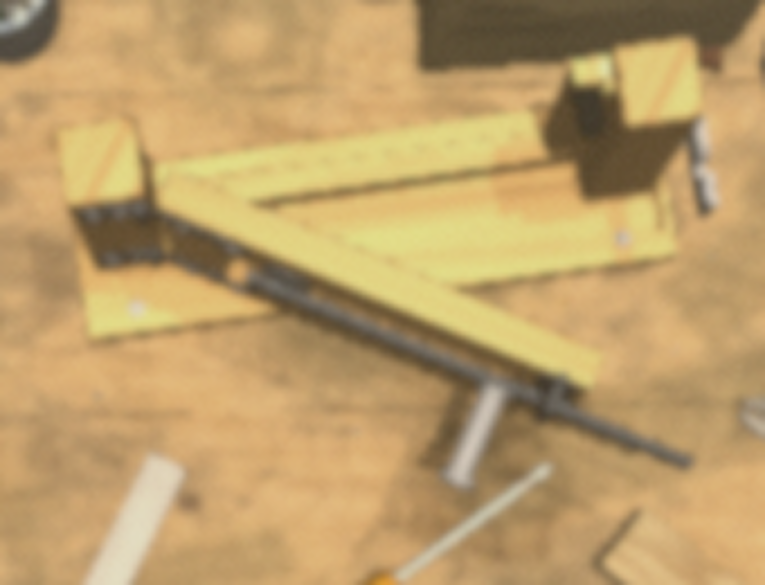

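View pics/scene0z.png

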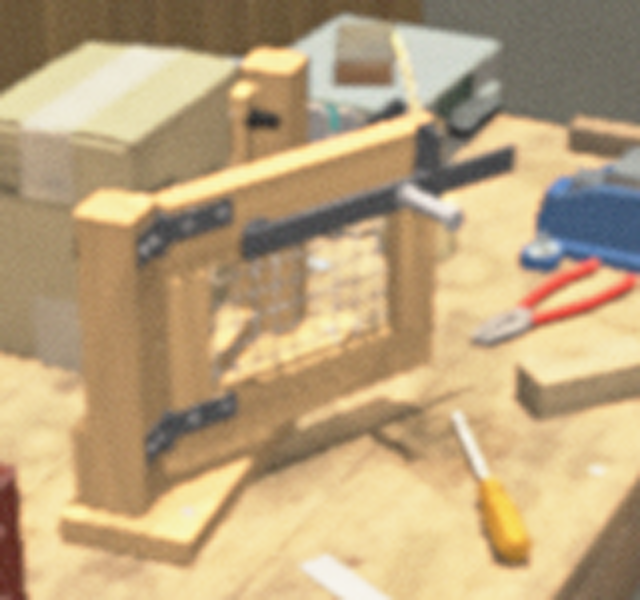

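The zoom shows the post tops (zoom px (102,163) and (657,82)), the bright catch strip at (706,120–210) and the handle running from (495,390) to (460,475). Next I'll measure the post tops, bar and catch from depth and rays.

```bash
python3 - <<'E'
from h import *
im,d=cv2.imread('pics/top0.png'),np.load('pics/top0.npy')
K,R,t=cal('top'); v,u=np.mgrid[0:480,0:640]
P=(np.stack([(u-K[0,2])/K[0,0],(v-K[1,2])/K[1,1],np.ones_like(u)],-1)*d[...,None]-t)@R
z=P[...,2]
m=((z>250)&(z<275)&(u>255)&(u<420)&(v>170)&(v<290)&(d>0)).astype(np.uint8)
n,l,s,c=cv2.connectedComponentsWithStats(m)
C=[]
for i in range(1,n):
    if s[i,4]<20: continue
    mm=l==i; print(s[i],P[mm].mean(0),z[mm].std())
    cnt=cv2.findContours(mm.astype(np.uint8),0,2)[0][0]; r=cv2.minAreaRect(cnt);print(r, onz('top',*r[0],263), onz('top',*c[i],263))
# handle & bar depth
for (a,b) in [(495,390),(478,430),(460,475),(690,462),(620,425),(270,285),(706,130),(706,165),(706,200),(590,370),(180,185)]:
    uu,vv=250+(a-2)/4.5,160+(b-2)/4.5; print((a,b),P[int(round(vv)),int(round(uu))].round(1),onz('top',uu,vv,210).round(1))
E
```

```text
[384 171  23  18 317] [ 662.63167347 -178.85268015  262.53505058] 4.362788899503026
((394.8728332519531, 178.67340087890625), (17.562604904174805, 21.288007736206055), 81.25383758544922) [ 662.91711381 -176.54519483  263.        ] [ 662.52655003 -178.7986147   263.        ]
[262 186  21  21 350] [627.7926454  120.18742129 262.36439681] 4.250139275743811
((272.2510986328125, 196.6331787109375), (20.881868362426758, 18.304676055908203), 82.40535736083984) [625.73567547 120.33045862 263.        ] [627.66444744 120.14922254 263.        ]
[285 198 100  54 948] [562.17252317 -29.31756679 255.64019219] 2.966404444012289
((332.9914245605469, 224.85345458984375), (105.17646789550781, 17.33245086669922), 23.198589324951172) [553.72612851 -24.03995857 263.        ] [561.00391177 -29.21279105 263.        ]
(495, 390) [506.4 -90.6 215.4] [506.5 -89.9 210. ]
(478, 430) [484.8 -80.3 211.6] [484.7 -79.9 210. ]
(460, 475) [459.6 -69.2 220.9] [460.2 -69.3 210. ]
(690, 462) [ 463.9 -193.9  222.9] [ 464.4 -195.4  210. ]
(620, 425) [ 484.4 -155.5  222.9] [ 485.6 -157.8  210. ]
(270, 285) [565.6  31.2 222. ] [567.6  32.3 210. ]
(706, 130) [ 649.5 -210.1  213. ] [ 648.9 -211.6  210. ]
(706, 165) [ 632.4 -211.8  196.4] [ 629.2 -210.8  210. ]
(706, 200) [ 612.2 -211.2  194.8] [ 609.5 -210.1  210. ]
(590, 370) [ 510.7 -138.4  254.6] [ 516.3 -142.5  210. ]
(180, 185) [615.1  78.  257.4] [624.7  80.9 210. ]
```

```bash
python3 - <<'E'
from h import *
ims=[viewer.get_image('top')[0].astype(np.float32) for _ in range(6)]
sc=[viewer.get_image('scene')[0].astype(np.float32) for _ in range(4)]
a=np.mean(ims,0); np.save('pics/avg.npy',a)
cv2.imwrite('pics/avg0.png',cv2.resize(a[170:215,380:425,::-1],None,fx=13,fy=13,interpolation=cv2.INTER_CUBIC).clip(0,255))
b=np.mean(sc,0)
cv2.imwrite('pics/avgs.png',cv2.resize(b[180:240,290:370,::-1],None,fx=8,fy=8,interpolation=cv2.INTER_CUBIC).clip(0,255))
g=a.mean(2); print(g[184:211,403:411].astype(int))
s=env.state(); print(cv2.Rodrigues(s['ee_rot'])[0].round(3),s['contact_force'],s['position'])
E
```

```text
[[180 173 169 169 172 172 170 170]
 [159 150 155 168 176 176 174 172]
 [125 127 150 172 180 179 177 174]
 [100 124 160 183 185 181 177 174]
 [ 94 132 173 190 188 181 177 174]
 [ 96 138 179 194 189 180 175 172]
 [ 95 135 176 193 188 179 173 168]
 [ 97 125 166 188 187 177 171 166]
 [100 115 154 177 180 172 166 163]
 [102 108 141 164 170 167 163 161]
 [106 102 128 150 160 162 160 158]
 [112 104 126 144 154 159 160 158]
 [123 124 147 161 163 163 162 161]
 [134 142 168 181 179 174 167 164]
 [137 145 170 184 189 186 174 167]
 [138 130 146 170 190 191 178 170]
 [138 114 117 153 186 190 177 170]
 [143 110 105 146 183 189 177 171]
 [147 115 105 144 182 190 182 175]
 [150 119 104 135 177 192 187 177]
 [152 126 102 120 159 183 186 177]
 [158 135 102 101 132 161 174 173]
 [161 142 107  95 116 144 164 170]
 [161 147 121 112 130 152 166 171]
 [161 156 144 142 152 163 169 170]
 [164 164 161 161 163 167 168 166]
 [165 166 166 166 166 164 164 161]]
[[ 0.435  0.     0.901]
 [-0.901 -0.     0.435]
 [ 0.    -1.     0.   ]] [0.60425228 0.79361753 0.38590781] [ 293.51190775 -607.87698065  231.3688999 ][ WARN:0@23.171] global loadsave.cpp:1063 imwrite_ Unsupported depth image for selected encoder is fallbacked to CV_8U.
```

View pics/avg0.png

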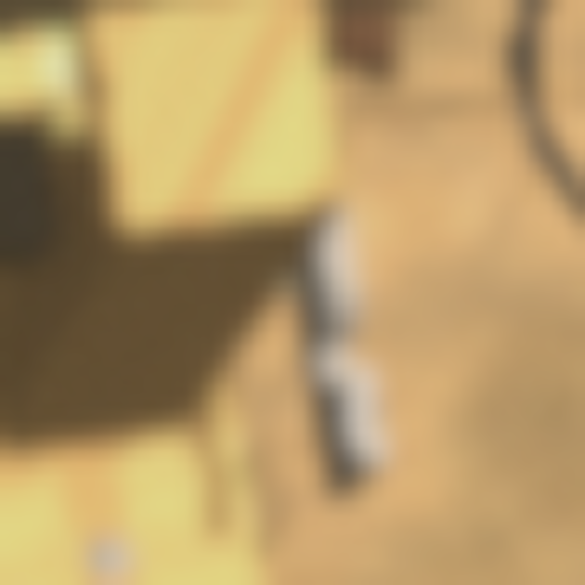

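View pics/avgs.png

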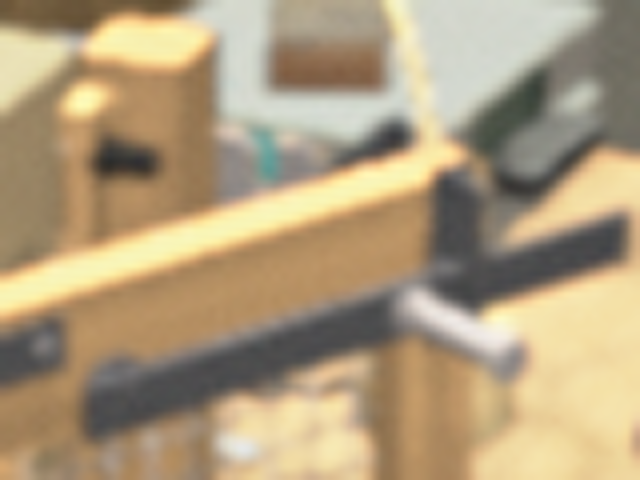

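```bash
python3 - <<'E'
from h import *
z=lambda a,b,s=4.5,ox=250,oy=160:(ox+(a+.5)/s-.5,oy+(b+.5)/s-.5)
L=np.mean([onz('top',*z(*p),263) for p in[(615,48),(690,38),(700,112),(628,125)]],0)
H=np.mean([onz('top',*z(*p),263) for p in[(60,130),(135,122),(145,197),(70,205)]],0)
o=(L+H)/2; y=(H-L)/np.linalg.norm(H-L); print(L,H,np.linalg.norm(H-L)); x=np.array([y[1],-y[0],0])
yaw=np.arctan2(-y[0],y[1]); print('o',o,'yaw',yaw)
fr=lambda P:((P-o)@x,(P-o)@y)
print('latch front edge', [fr(onz('top',*z(*p),263)) for p in [(628,125),(700,112)]],[fr(onz('top',*z(*p),263)) for p in [(70,205),(145,197)]])
for n,uv in dict(cheekback=(405.5,186),cheekfrontbright=(405.8,192.5),dark=(406,194.6),hookrear=(406,196.2),hookfront=(408,205.2)).items(): print(n,fr(onz('top',*uv,216)))
hin=o-24*x+135*y; print('hinge',hin)
hd=onz('top',*z(478,430),215); print('handle',hd, fr(hd), np.linalg.norm((hd-hin)[:2]))
for p in [(690,462),(620,425),(270,285),(400,330)]:
  q=onz('top',*z(*p),222); print(fr(q))
E
```

```text
[ 665.64605269 -179.10810573  263.        ] [627.4448595  119.97328786 263.        ] 301.5112123185562
o [646.5454561  -29.56740893 263.        ] yaw 0.12704052839016142
latch front edge [(np.float64(-21.45806670042581), np.float64(-130.72658645868518)), (np.float64(-20.24172157135416), np.float64(-170.08298373148682))] [(np.float64(-19.71968024061194), np.float64(171.10962887006158)), (np.float64(-21.429014723431678), np.float64(130.88660393304178))]
cheekback (np.float64(-15.319395396567025), np.float64(-178.55726049109876))
cheekfrontbright (np.float64(-31.655999270397768), np.float64(-176.55447066461707))
dark (np.float64(-36.96363937218184), np.float64(-176.16194482690304))
hookrear (np.float64(-40.94795711856641), np.float64(-175.48850949927072))
hookfront (np.float64(-64.05753495919086), np.float64(-176.616022740576))
hinge [605.63449152 101.30387507 263.        ]
handle [484.05686559 -79.67587971 215.        ] (np.float64(-167.5278245104114), np.float64(-29.11750168555545)) 218.024748063608
(np.float64(-202.62433211297414), np.float64(-139.70876367000133))
(np.float64(-177.0018284108473), np.float64(-105.39769794337775))
(np.float64(-72.36413465867324), np.float64(71.43829237425011))
(np.float64(-107.56040352587445), np.float64(4.926670885064677))
```

>>> apply_moves --plan '[60,0,-4,0,0,60,0,-4,0,0,60,-2.8,0,2.85,0,60,-2.8,0,2.85,0,60,-2.8,0,2.85,0,60,-2.8,0,2.85,0,60,-2.8,0,2.85,0,60,-2.8,0,2.85,0,60,-2.8,0,2.85,0,60,-2.8,0,2.85,0]' --grip_force 25

```text
clock: 1.43
position: [401.7, -305.1, 311.7]
ee_rot: [-1.389, 0.871, -0.873]
contact_force: [1.1, -0.0, 0.2]
width: 51.6
```

>>> apply_moves --plan '[60,-2.8,0,2.85,0,60,-2.8,0,2.85,0,60,-2.8,0,2.85,0,60,0,0,0,7,60,0,0,0,7,60,0,0,0,7,60,0,0,0,7,60,0,0,0,7,60,0,0,0,7,60,0,0,0,7]'

```text
clock: 2.27
position: [441.9, -194.2, 311.5]
ee_rot: [-0.985, 1.505, -1.506]
contact_force: [-0.1, -0.3, 0.1]
width: 51.3
```

```bash
python3 - <<'E'
from h import *
s=env.state(); R=cv2.Rodrigues(s['ee_rot'])[0]; print(s['clock'],s['position'],s['q'],R.round(3),s['width'],s['contact_force'])
d=np.array([481.5,-78.5,0])-s['position']; print((R.T@d)/10)
im,_=grab('scene','s1'); cv2.imwrite('pics/s1z.png',cv2.resize(im[120:320,240:400,::-1],None,fx=3,fy=3,interpolation=3))
im,_=grab('top','t1'); cv2.imwrite('pics/t1z.png',cv2.resize(im[160:290,250:420,::-1],None,fx=4.5,fy=4.5,interpolation=3))
E
```

```text
2.2667 [ 441.89165352 -194.19400413  311.51900165] [ 0.56328484  0.09769062 -0.25568654  1.85223293  0.0267071   1.19443105
 -1.6832988 ] [[-0.4    0.     0.917]
 [-0.917 -0.    -0.4  ]
 [ 0.    -1.     0.001]] 51.347454571909985 [-0.09877451 -0.30166221  0.13571726]
[-12.19145191  31.14998382  -1.01347398]
```

View pics/s1z.png

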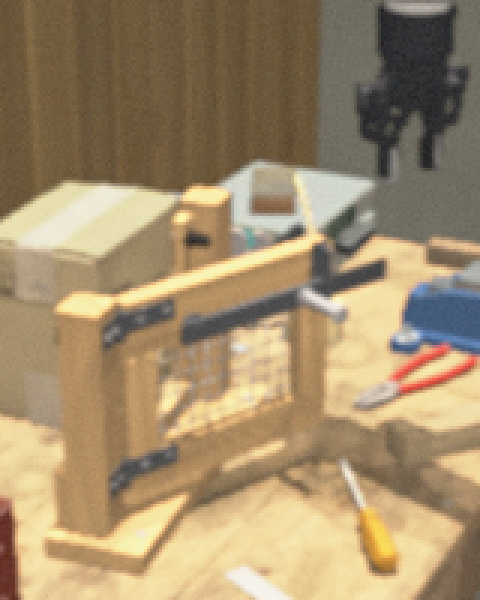

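View pics/t1z.png

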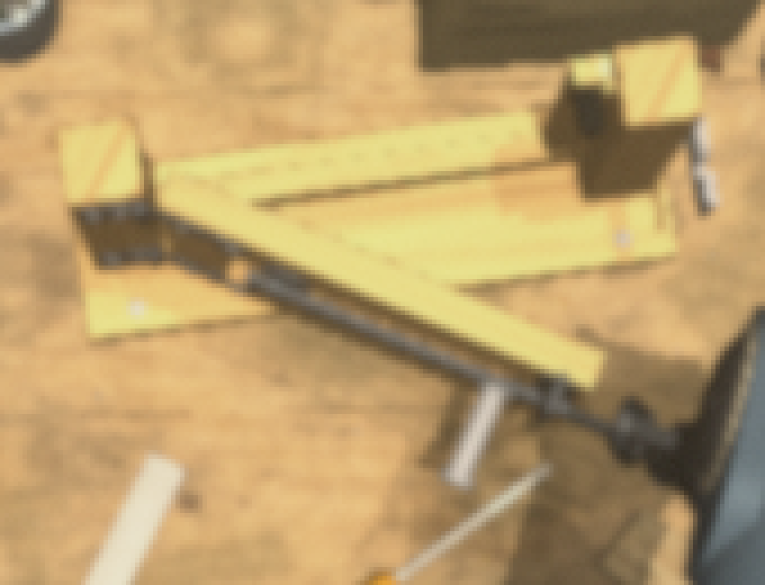

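The hand hovers right of the gate (zoom px (640,430) in the top view), clear of the bar, and the gate hasn't moved. Next I'll move over the pin.

>>> apply_moves --plan '[60,-4.07,0,-0.34,0.7,60,-4.07,0,-0.34,0,60,-4.07,0,-0.34,0,60,0,0,0,0,60,0,4,0,0,60,0,2.5,0,0,60,0,0,0,0]'

```text
clock: 2.95
position: [478.1, -78.1, 241.8]
ee_rot: [-0.992, 1.515, -1.503]
contact_force: [-1.4, -0.7, 0.1]
width: 51.4
```

```bash
python3 - <<'E'
from h import *
s=env.state(); R=cv2.Rodrigues(s['ee_rot'])[0]; print(s['clock'],s['position'],s['q'],R.round(3),s['width'],s['contact_force'])
d=np.array([481.5,-78.5,190])-s['position']; print((R.T@d)/10)
im,_=grab('scene','s2'); cv2.imwrite('pics/s2z.png',cv2.resize(im[120:320,240:400,::-1],None,fx=3,fy=3,interpolation=3))
im,_=grab('top','t2'); cv2.imwrite('pics/t2z.png',cv2.resize(im[160:290,250:420,::-1],None,fx=4.5,fy=4.5,interpolation=3))
E
```

```text
2.95 [478.13874474 -78.08168724 241.7558259 ] [ 0.39800614  0.1741778  -0.36403553  1.93603055  0.06995787  1.05346963
 -1.98107007] [[-0.402 -0.01   0.915]
 [-0.916  0.001 -0.402]
 [ 0.003 -1.    -0.009]] 51.36120462233871 [-1.40620812 -0.67637692  0.13421273]
[-0.11095751  5.17199422  0.37356332]
```

View pics/s2z.png

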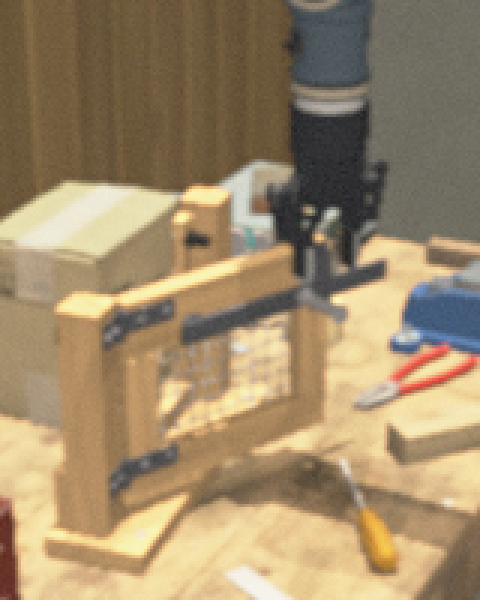

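View pics/t2z.png

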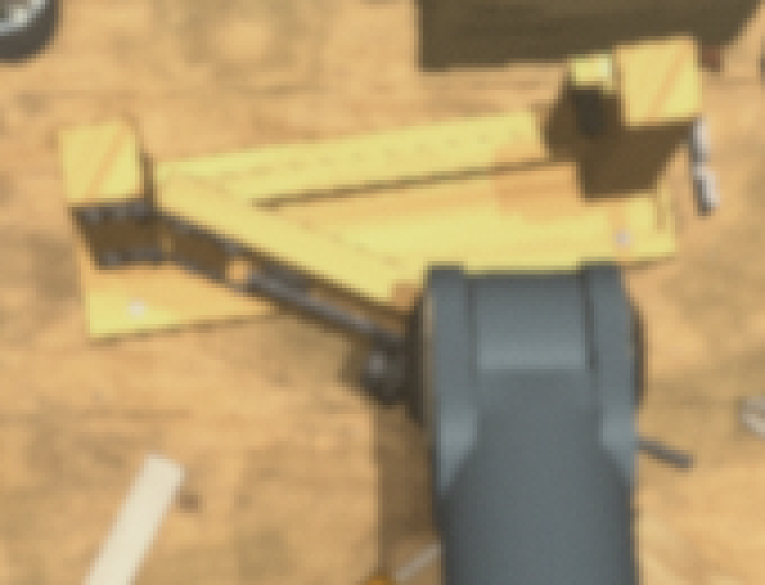

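In the scene view the open fingers straddle the pin (zoom px (320,295)). I'll descend, then close gently.

>>> apply_moves --plan '[60,-0.1,2,0.3,0,60,0,2,0,0,60,0,1.2,0,0,60,0,0,0,0]'

```text
clock: 3.38
position: [484.6, -79.0, 194.1]
ee_rot: [-0.983, 1.51, -1.509]
contact_force: [-0.0, -0.3, -0.5]
width: 50.9
```

>>> apply_moves --plan '[40,0,0,0,0,30,0,0,0,0,20,0,0,0,0,10,0,0,0,0,0,0,0,0,0,0,0,0,0,0,0,0,0,0,0]' --grip_force 30

```text
clock: 3.97
position: [485.3, -80.7, 196.2]
ee_rot: [-0.981, 1.507, -1.514]
contact_force: [-1.9, -4.5, 5.0]
width: 12.8
```

```bash
python3 - <<'E'
from h import *
s=env.state(); R=cv2.Rodrigues(s['ee_rot'])[0]; print(s['clock'],s['position'],R.round(3),s['width'],s['contact_force'],s['wrist_torque'])
im,_=grab('scene','s3'); cv2.imwrite('pics/s3z.png',cv2.resize(im[140:290,270:390,::-1],None,fx=4,fy=4,interpolation=3))
E
```

```text
3.9667 [485.2761811  -80.67942093 196.21689055] [[-0.407  0.002  0.913]
 [-0.913 -0.003 -0.407]
 [ 0.002 -1.     0.003]] 12.812779067522577 [-1.89274436 -4.5211217   4.99160663] [-0.89548412  0.52354952 -0.0627605 ]
```

View pics/s3z.png

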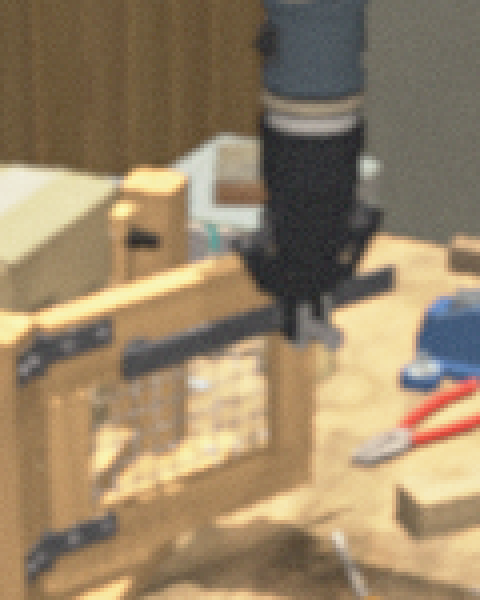

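>>> apply_moves --plan '[0,0,0,0,0,0,0,0,0,0]'

```text
clock: 4.18
position: [485.3, -80.7, 196.2]
ee_rot: [-0.981, 1.507, -1.514]
contact_force: [-1.7, -3.3, 5.2]
width: 13.0
```

>>> apply_moves --plan '[0,0,-0.3,0,0,0,0,-0.3,0,0,0,0,-0.3,0,0,0,0,0,0,0,0,0,0,0,0]'

```text
clock: 4.6
position: [483.8, -79.6, 202.9]
ee_rot: [-0.984, 1.511, -1.511]
contact_force: [-2.3, -4.9, -5.2]
width: 12.5
```

>>> apply_moves --plan '[0,0,-0.3,0,0,0,0,-0.3,0,0,0,0,0,0,0,0,0,0,0,0]'

```text
clock: 4.93
position: [484.4, -79.4, 209.6]
ee_rot: [-0.983, 1.51, -1.511]
contact_force: [-3.8, -5.4, -3.9]
width: 12.6
```

>>> apply_moves --plan '[0,0,-0.2,0,0,0,0,0,0,0,0,0.13,0,0.75,-2,0,0.13,0,0.75,-2,0,0.13,0,0.75,-2,0,0,0,0,0]'

```text
clock: 5.43
position: [505.5, -91.6, 211.6]
ee_rot: [-1.044, 1.434, -1.437]
contact_force: [-1.7, -4.3, -4.2]
width: 12.5
```

```bash
cat >> h.py <<'E'
O=np.array([646.0,-29.5]); YAW=0.122
XF=np.array([np.cos(YAW),np.sin(YAW)]); YF=np.array([-np.sin(YAW),np.cos(YAW)])
HIN=O-24*XF+135*YF
def st():
    s=env.state(); R=cv2.Rodrigues(s['ee_rot'])[0]; p=s['position']
    r=p[:2]-HIN; a=np.arctan2(-r@XF,-r@YF); rad=np.hypot(*r)
    zh=np.arctan2(R[1,2],R[0,2])
    print('t',round(s['clock'],2),'p',p.round(1),'rad',rad.round(1),'th(pos)',round(a-np.arctan2(43,215),4),'th(yaw)',round(YAW-zh,4),'F',s['contact_force'].round(1),'Ftool',(R.T@s['contact_force']).round(1),'M',s['wrist_torque'].round(2),'w',round(s['width'],1),'tilt',R[:2,1].round(3))
E
python3 - <<'E'
from h import *
st()
im,_=grab('scene','s4'); cv2.imwrite('pics/s4z.png',cv2.resize(im[140:290,270:390,::-1],None,fx=4,fy=4,interpolation=3))
im,_=grab('top','t4'); cv2.imwrite('pics/t4z.png',cv2.resize(im[160:290,250:420,::-1],None,fx=4.5,fy=4.5,interpolation=3))
E
```

```text
t 5.43 p [505.5 -91.6 211.6] rad 217.7 th(pos) 0.4031 th(yaw) 0.4346 F [-1.7 -4.3 -4.2] Ftool [ 4.6  4.2 -0.3] M [-1.04  0.48 -0.03] w 12.5 tilt [ 0.002 -0.001]
```

View pics/s4z.png

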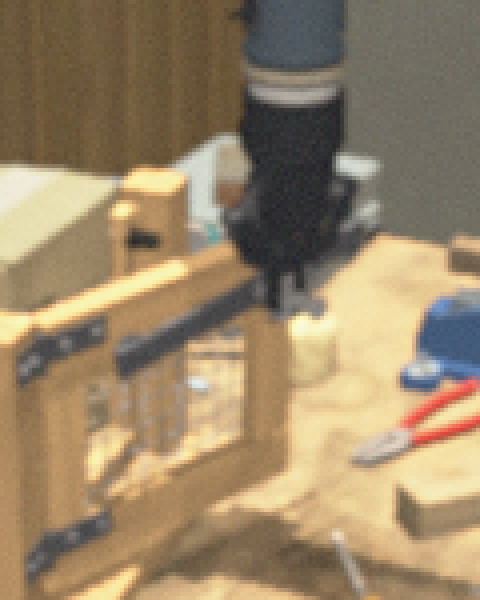

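View pics/t4z.png

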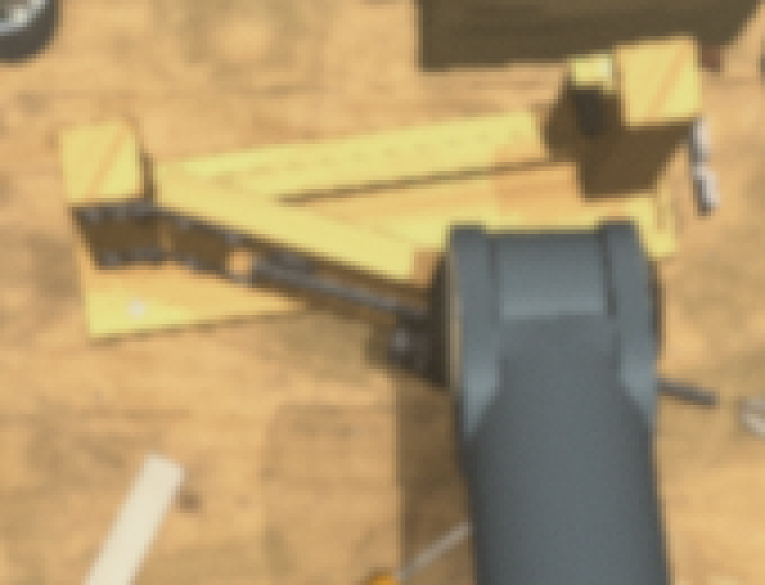

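>>> apply_moves --plan '[0,0.23,0,0.75,-2,0,0.18,0,0.75,-2,0,0.13,0,0.75,-2,0,0.13,0,0.75,-2,0,0.13,0,0.75,-2,0,0.13,0,0.75,-2,0,0.13,0,0.75,-2,0,0,0,0,0,0,0,0,0,0]'

```text
clock: 6.28
position: [553.6, -109.6, 211.4]
ee_rot: [-1.173, 1.26, -1.258]
contact_force: [0.2, 1.1, -6.0]
width: 12.7
```

```bash

python3 - <<'E'
from h import *
st()
im,_=grab('scene','s5'); cv2.imwrite('pics/s5z.png',cv2.resize(im[140:290,270:390,::-1],None,fx=4,fy=4,interpolation=3))
im,_=grab('top','t5'); cv2.imwrite('pics/t5z.png',cv2.resize(im[160:290,250:420,::-1],None,fx=4.5,fy=4.5,interpolation=3))
E
```

```text
t 6.28 p [ 553.6 -109.6  211.4] rad 217.5 th(pos) 0.1666 th(yaw) 0.1903 F [ 0.2  1.1 -6. ] Ftool [-1.1  6.   0.1] M [ 0.09 -0.2  -0.16] w 12.7 tilt [0.001 0.003]
```

View pics/s5z.png

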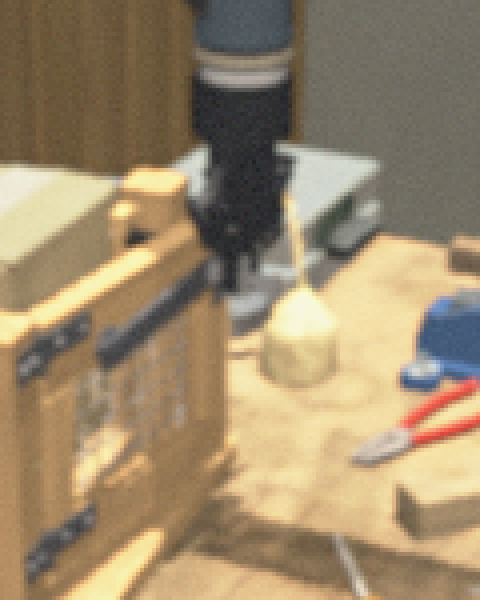

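View pics/t5z.png

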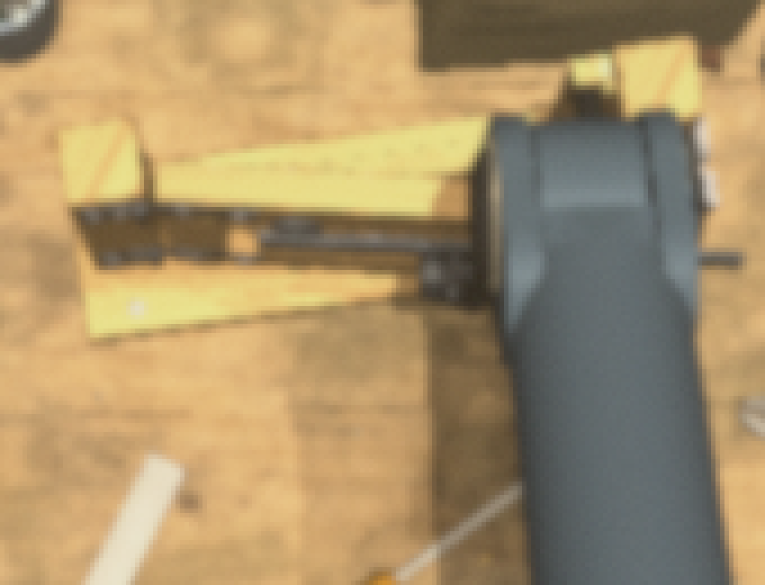

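```bash

python3 - <<'E'
from h import *
z=lambda a,b,s=4.5,ox=250,oy=160:(ox+(a+.5)/s-.5,oy+(b+.5)/s-.5)
d=np.load('pics/t5.npy'); 
for a,b in [(735,260),(715,260),(420,246),(300,239)]:
    u,v=z(a,b); D=d[int(round(v)),int(round(u))]; P=dep('top',u,v,D); q=P[:2]-HIN; print(P.round(1),'along',(-q@YF).round(1),'front',(-q@XF).round(1))
    for lift in(.1,.12,.14):
        P=onz('top',u,v,222+ (0 if a<500 else 235*lift) + (0 if a>=500 else (25+ (a-300)*.53)*lift)); q=P[:2]-HIN; f=-q@XF; al=-q@YF; print('  ',lift,al.round(1),f.round(1),((f-6.5)/al).round(4))
E
```

```text
[ 570.4 -219.5  242.7] along 314.4 front 74.1
   0.1 313.9 74.5 0.2166
   0.12 313.1 75.1 0.2192
   0.14 312.3 75.7 0.2218
[ 570.3 -208.3  245.5] along 303.3 front 72.9
   0.1 303.3 72.9 0.2191
   0.12 302.5 73.6 0.2217
   0.14 301.6 74.2 0.2244
[582.9 -49.8 237.2] along 147.5 front 41.1
   0.1 147.9 40.1 0.227
   0.12 147.8 40.4 0.2291
   0.14 147.7 40.6 0.2311
[590.5  15.1 224.1] along 83.9 front 25.7
   0.1 83.9 25.8 0.2295
   0.12 83.9 25.8 0.2305
   0.14 83.9 25.9 0.2315
```

>>> apply_moves --plan '[0,0,-0.2,0,0,0,0.13,0,0.75,-2,0,0.13,0,0.75,-2,0,0.13,0,0.75,-2,0,0,0,0,0,0,0,0,0,0]'

```text
clock: 6.88
position: [575.9, -113.6, 213.6]
ee_rot: [-1.224, 1.182, -1.179]
contact_force: [1.0, 5.7, -4.9]
width: 12.4
```

```bash

python3 - <<'E'
from h import *
st()
im,_=grab('scene','s6'); cv2.imwrite('pics/s6z.png',cv2.resize(im[140:290,270:390,::-1],None,fx=4,fy=4,interpolation=3))
im,_=grab('top','t6'); cv2.imwrite('pics/t6z.png',cv2.resize(im[160:290,250:420,::-1],None,fx=4.5,fy=4.5,interpolation=3))
E
```

```text
t 6.88 p [ 575.9 -113.6  213.6] rad 217.2 th(pos) 0.0623 th(yaw) 0.0843 F [ 1.   5.7 -4.9] Ftool [-5.6  4.9  1.3] M [ 0.96 -0.29 -0.14] w 12.4 tilt [0.001 0.003]
```

View pics/s6z.png

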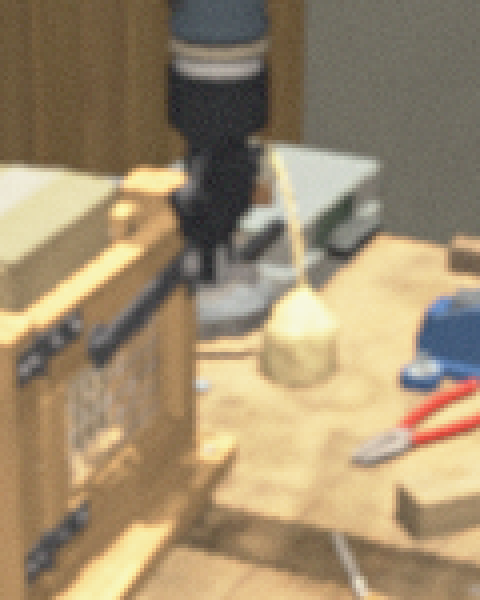

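View pics/t6z.png

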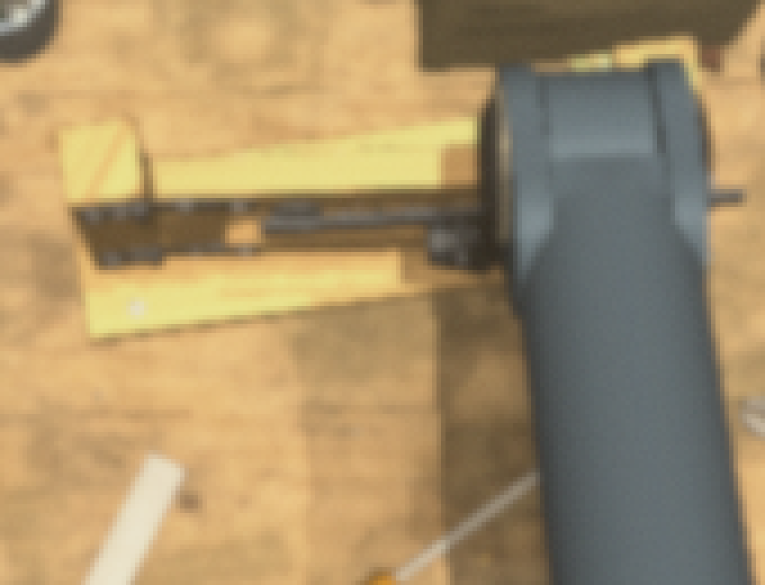

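```bash
cat >> h.py <<'E'
def zz(a,b,s=4.5,ox=250,oy=160): return (ox+(a+.5)/s-.5,oy+(b+.5)/s-.5)
def bar(name,pts,lift):
    d=np.load(f'pics/{name}.npy')
    for a,b in pts:
        u,v=zz(a,b); P=dep('top',u,v,d[int(round(v)),int(round(u))]); q=P[:2]-HIN
        print(P.round(1),'along',(-q@YF).round(1),'front',(-q@XF).round(1),end=' ')
        P=onz('top',u,v,222+lift*max(0,-q@YF-85)); q=P[:2]-HIN; print('-> onz', (-q@YF).round(1),(-q@XF).round(1), 'th',((-q@XF-6.5)/(-q@YF)).round(4))
E
python3 - <<'E'
from h import *
bar('t6',[(738,197),(720,197),(400,217),(290,223)],.12)
E
```

```text
[ 603.  -220.9  253.4] along 319.7 front 42.0 -> onz 320.3 41.4 th 0.1091
[ 604.2 -212.1  247.8] along 311.1 front 39.7 -> onz 310.9 39.9 th 0.1074
[600.2 -39.7 231.2] along 139.5 front 22.7 -> onz 139.7 22.3 th 0.113
[600.1  20.4 220.5] along 79.9 front 15.5 -> onz 79.9 15.8 th 0.116
```

>>> apply_moves --plan '[0,0.02,0,0.45,-1.2,0,0.02,0,0.45,-1.2,0,0.02,0,0.45,-1.2,0,0,0,0,0,0,0,0,0,0]'

```text
clock: 7.4
position: [588.5, -115.0, 212.9]
ee_rot: [-1.255, 1.138, -1.133]
contact_force: [-2.2, 5.9, -5.2]
width: 12.9
```

```bash

python3 - <<'E'
from h import *
st()
im,_=grab('scene','s7'); cv2.imwrite('pics/s7z.png',cv2.resize(im[140:290,270:390,::-1],None,fx=4,fy=4,interpolation=3))
im,_=grab('top','t7'); cv2.imwrite('pics/t7z.png',cv2.resize(im[160:290,250:420,::-1],None,fx=4.5,fy=4.5,interpolation=3))
E
```

```text
t 7.4 p [ 588.5 -115.   212.9] rad 217.3 th(pos) 0.0043 th(yaw) 0.0222 F [-2.2  5.9 -5.2] Ftool [-6.1  5.3 -1.6] M [ 1.16  0.29 -0.16] w 12.9 tilt [-0.002  0.002]
```

View pics/t7z.png

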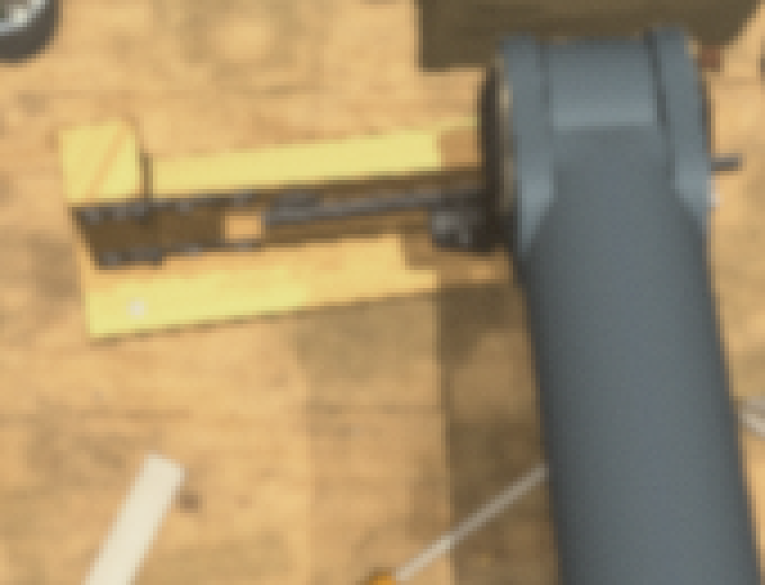

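```bash

python3 - <<'E'
from h import *
bar('t7',[(738,162),(720,163),(400,203),(290,214)],.12)
E
```

```text
[ 624.1 -223.4  243.1] along 324.7 front 21.4 -> onz 323.3 22.6 th 0.0499
[ 623.  -212.9  247. ] along 314.3 front 21.1 -> onz 313.8 21.6 th 0.048
[608.1 -39.9 229.9] along 140.7 front 14.9 -> onz 140.8 14.6 th 0.0578
[605.   20.3 221.2] along 80.6 front 10.7 -> onz 80.6 10.8 th 0.0535
```

>>> apply_moves --plan '[0,-0.07,0,0.38,-1,0,-0.07,0,0.38,-1,0,0,0,0,0,0,0,0,0,0]'

```text
clock: 7.83
position: [595.1, -115.4, 212.7]
ee_rot: [-1.272, 1.113, -1.11]
contact_force: [-5.1, 0.8, -4.6]
width: 12.8
```

```bash

python3 - <<'E'
from h import *
st()
im,_=grab('scene','s8'); cv2.imwrite('pics/s8z.png',cv2.resize(im[140:290,270:390,::-1],None,fx=4,fy=4,interpolation=3))
im,_=grab('top','t8'); cv2.imwrite('pics/t8z.png',cv2.resize(im[160:290,250:420,::-1],None,fx=4.5,fy=4.5,interpolation=3))
E
```

```text
t 7.83 p [ 595.1 -115.4  212.7] rad 217.2 th(pos) -0.0266 th(yaw) -0.0105 F [-5.1  0.8 -4.6] Ftool [-1.5  4.7 -4.9] M [ 0.13  0.99 -0.19] w 12.8 tilt [-0.003 -0.001]
```

View pics/t8z.png

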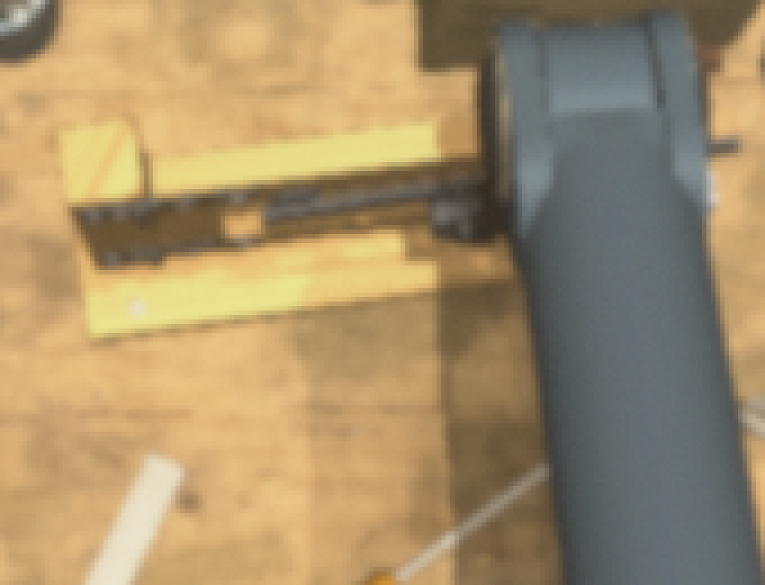

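View pics/s8z.png

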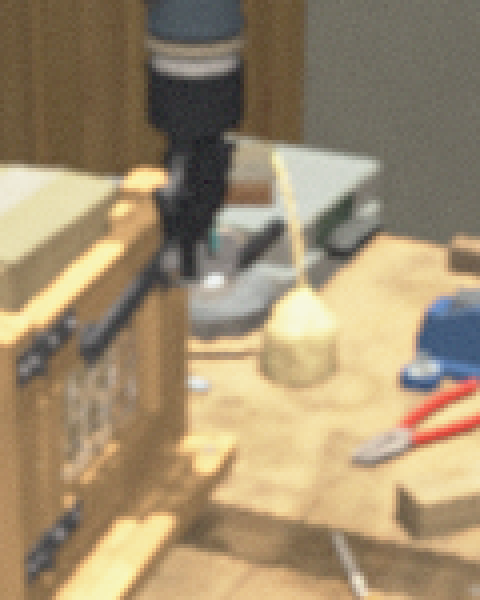

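```bash

python3 - <<'E'
from h import *
bar('t8',[(733,146),(720,147.5),(400,194),(290,211)],.12)
for p in [(712,180),(712,195),(712,205)]:
    P=onz('top',*zz(*p),216); q=P[:2]-HIN; print((-q@YF),(-q@XF))
E
```

```text
[ 631.7 -219.9  249.7] along 322.3 front 13.4 -> onz 322.1 13.5 th 0.0218
[ 631.3 -213.1  248.3] along 315.5 front 12.9 -> onz 315.2 13.2 th 0.0212
[614.  -40.3 225.2] along 141.8 front 9.1 -> onz 141.6 9.7 th 0.0228
[606.3  20.2 223. ] along 80.8 front 9.3 -> onz 80.8 9.2 th 0.0329
313.94152822331824 24.682356044009556
312.58057488001714 32.97086191906329
311.6742399607972 38.49064137344003
```

>>> apply_moves --plan '[0,0,0.2,0,0,0,0,0.2,0,0,0,0,0,0,0,0,0,0,0,0]'

```text
clock: 8.27
position: [595.1, -115.7, 209.0]
ee_rot: [-1.272, 1.113, -1.111]
contact_force: [-6.6, -0.4, -3.3]
width: 12.5
```

>>> apply_moves --plan '[0,0,0.15,0,0,0,0,0,0,0,0,0,0,0,0]'

```text
clock: 8.52
position: [595.3, -115.8, 207.7]
ee_rot: [-1.272, 1.113, -1.111]
contact_force: [-6.0, -0.3, -2.5]
width: 12.7
```

>>> apply_moves --plan '[0,0,0.15,0,0,0,0,0,0,0,0,0,0,0,0]'

```text
clock: 8.77
position: [595.4, -115.8, 206.8]
ee_rot: [-1.272, 1.112, -1.112]
contact_force: [-5.9, -0.8, 0.5]
width: 12.6
```

>>> apply_moves --plan '[0,0,0,0.1,-0.3,0,0,0,0,0,0,0,0,0,0]'

```text
clock: 9.02
position: [595.6, -115.8, 206.8]
ee_rot: [-1.275, 1.11, -1.107]
contact_force: [-8.5, -0.7, 1.2]
width: 12.7
```

>>> apply_moves --plan '[0,0,0,0.1,-0.3,0,0,0,0,0,0,0,0,0,0]'

```text
clock: 9.27
position: [595.7, -115.9, 206.7]
ee_rot: [-1.279, 1.108, -1.103]
contact_force: [-10.3, -0.4, 3.1]
width: 12.9
```

```bash

python3 - <<'E'
from h import *
st()
im,_=grab('scene','s9'); cv2.imwrite('pics/s9z.png',cv2.resize(im[140:290,270:390,::-1],None,fx=4,fy=4,interpolation=3))
im,_=grab('top','t9'); cv2.imwrite('pics/t9z.png',cv2.resize(im[180:215,400:420,::-1],None,fx=18,fy=16,interpolation=3))
E
```

```text
t 9.27 p [ 595.7 -115.9  206.7] rad 217.7 th(pos) -0.0291 th(yaw) -0.0195 F [-10.3  -0.4   3.1] Ftool [ -1.1  -3.  -10.3] M [ 0.09  2.35 -0.3 ] w 12.9 tilt [-0.006 -0.002]
```

View pics/t9z.png

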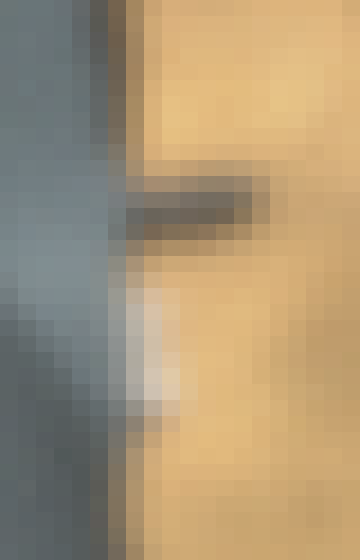

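Closing further only raised the horizontal and upward forces, so the bar is on the bevelled cheek. I'll ease it back towards open with light downward force.

>>> apply_moves --plan '[0,0,0,-0.1,0.3,0,0,0,-0.1,0.3,0,0,0,0,0,0,0,0,0,0]'

```text
clock: 9.7
position: [595.3, -115.9, 206.8]
ee_rot: [-1.272, 1.113, -1.112]
contact_force: [-6.3, -0.2, -0.3]
width: 12.5
```

>>> apply_moves --plan '[0,0,0,-0.1,0.27,0,0,0,0,0,0,0,0,0,0]'

```text
clock: 9.95
position: [594.6, -115.8, 206.6]
ee_rot: [-1.269, 1.116, -1.115]
contact_force: [-4.8, -0.3, -2.5]
width: 12.9
```

>>> apply_moves --plan '[0,0,0,-0.1,0.27,0,0,0,0,0,0,0,0,0,0]'

```text
clock: 10.2
position: [593.9, -115.8, 206.6]
ee_rot: [-1.267, 1.118, -1.119]
contact_force: [-6.0, -1.7, -1.7]
width: 12.9
```

>>> apply_moves --plan '[0,0,0.1,0,0,0,0,0,0,0,0,0,0,0,0]'

```text
clock: 10.45
position: [594.1, -115.8, 205.8]
ee_rot: [-1.267, 1.118, -1.119]
contact_force: [-5.2, -1.0, -1.9]
width: 12.9
```

>>> apply_moves --plan '[0,0,0.1,0,0,0,0,0,0,0,0,0,0,0,0]'

```text
clock: 10.7
position: [594.2, -115.9, 205.6]
ee_rot: [-1.267, 1.117, -1.12]
contact_force: [-6.4, -1.4, 3.9]
width: 12.9
```

>>> apply_moves --plan '[0,0,0,-0.1,0.27,0,0,0,0,0,0,0,0,0,0]'

```text
clock: 10.95
position: [593.4, -115.9, 205.2]
ee_rot: [-1.264, 1.12, -1.123]
contact_force: [-5.2, -2.0, 1.5]
width: 12.5
```

>>> apply_moves --plan '[0,0,0.05,-0.1,0.27,0,0,0,0,0,0,0,0,0,0]'

```text
clock: 11.2
position: [592.3, -115.9, 203.9]
ee_rot: [-1.262, 1.124, -1.126]
contact_force: [-3.4, -2.9, -1.6]
width: 12.7
```

```bash

python3 - <<'E'
from h import *
st()
im=np.mean([viewer.get_image('top')[0].astype(float) for _ in range(4)],0)
cv2.imwrite('pics/t10z.png',cv2.resize(im[180:215,400:420,::-1].astype(np.uint8),None,fx=18,fy=16,interpolation=3))
E
```

```text
t 11.2 p [ 592.3 -115.9  203.9] rad 217.8 th(pos) -0.0137 th(yaw) 0.008 F [-3.4 -2.9 -1.6] Ftool [ 2.5  1.6 -3.7] M [-0.32  0.92 -0.12] w 12.7 tilt [ 0.    -0.002]
```

View pics/t10z.png

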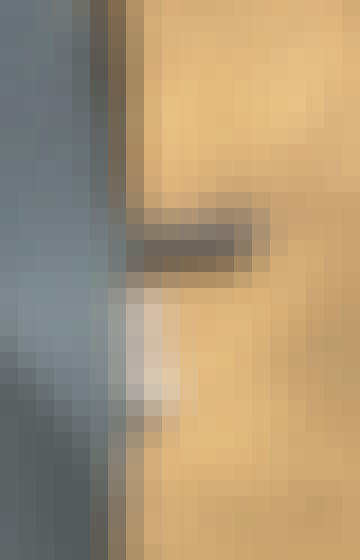

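The bar has dropped below hook height, its image row moving closer behind the hook (zoom y≈245). I'll lower it on into the notch.

>>> apply_moves --plan '[0,0,0.1,0,0,0,0,0.1,0,0,0,0,0,0,0,0,0,0,0,0]'

```text
clock: 11.73
position: [592.3, -115.9, 201.6]
ee_rot: [-1.262, 1.124, -1.126]
contact_force: [-4.2, -3.9, -1.0]
width: 12.8
```

>>> apply_moves --plan '[0,0,0.1,0,0,0,0,0.1,0,0,0,0,0,0,0,0,0,0,0,0]'

```text
clock: 12.07
position: [592.3, -116.0, 199.5]
ee_rot: [-1.262, 1.125, -1.126]
contact_force: [-3.9, -2.1, -2.2]
width: 12.8
```

>>> apply_moves --plan '[0,0,0.1,0,0,0,0,0.1,0,0,0,0,0,0,0,0,0,0,0,0]'

```text
clock: 12.4
position: [592.3, -115.9, 197.6]
ee_rot: [-1.262, 1.125, -1.126]
contact_force: [-4.3, -3.5, -1.5]
width: 12.7
```

>>> apply_moves --plan '[0,0,0.1,0,0,0,0,0,0,0,0,0,0,0,0]'

```text
clock: 12.65
position: [592.5, -116.0, 197.0]
ee_rot: [-1.262, 1.124, -1.126]
contact_force: [-4.3, -4.1, 0.5]
width: 12.9
```

>>> apply_moves --plan '[0,0,0.1,0,0,0,0,0,0,0,0,0,0,0,0]'

```text
clock: 12.9
position: [592.5, -116.0, 197.0]
ee_rot: [-1.262, 1.124, -1.127]
contact_force: [-5.7, -3.3, 4.9]
width: 12.8
```

The descent bottomed at z 197.0, close to the 196.2 at grasp, so the lift is about 0. I'll unload and release.

>>> apply_moves --plan '[0,0,-0.1,0,0,0,0,0,0,0,22,0,0,0,0,30,0,0,0,0,40,0,0,0,0,50,0,0,0,0,60,0,0,0,0,60,0,0,0,0]'

```text
clock: 13.57
position: [592.9, -114.2, 197.0]
ee_rot: [-1.261, 1.123, -1.124]
contact_force: [-0.4, -0.2, 0.1]
width: 51.6
```

```bash

python3 - <<'E'
from h import *
st()
im,_=grab('scene','s11'); cv2.imwrite('pics/s11z.png',cv2.resize(im[140:290,270:390,::-1],None,fx=4,fy=4,interpolation=3))
E
```

```text
t 13.57 p [ 592.9 -114.2  197. ] rad 216.2 th(pos) -0.0157 th(yaw) 0.0064 F [-0.4 -0.2  0.1] Ftool [ 0.2 -0.1 -0.4] M [ 0.03 -0.04  0.  ] w 51.6 tilt [0.001 0.   ]
```

View pics/s11z.png

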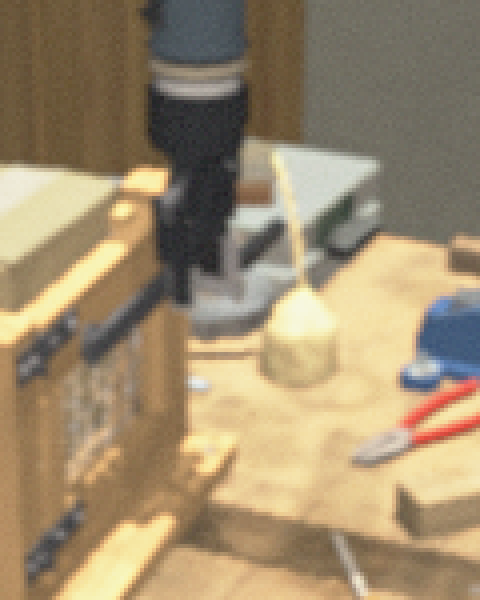

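>>> apply_moves --plan '[60,0,-1.5,0,0,60,0,-3,0,0,60,0,-4,0,0,60,0,-4,0,0,60,3,0,-2.5,0,60,3,0,-2.5,0,60,3,0,-2.5,0,60,3,0,-2,0,60,3,0,0,0,60,3,0,0,0]'

```text
clock: 14.45
position: [517.5, -306.3, 322.6]
ee_rot: [-1.261, 1.124, -1.127]
contact_force: [-0.1, 0.6, 0.3]
width: 51.3
```

>>> apply_moves --plan '[60,4,0,0,0,60,4,0,0,0,60,4,0,0,0,60,4,0,0,0,60,0,0,0,0,60,0,0,0,0]'

```text
clock: 14.95
position: [535.9, -466.1, 320.1]
ee_rot: [-1.26, 1.129, -1.126]
contact_force: [0.5, 0.3, -0.6]
width: 51.1
```

```bash

python3 - <<'E'
from h import *
st()
im,_=grab('scene','s12'); cv2.imwrite('pics/s12z.png',cv2.resize(im[140:290,270:390,::-1],None,fx=4,fy=4,interpolation=3))
im,_=grab('top','t12'); cv2.imwrite('pics/t12z.png',cv2.resize(im[160:290,250:420,::-1],None,fx=4.5,fy=4.5,interpolation=3))
E
```

```text
t 14.95 p [ 535.9 -466.1  320.1] rad 572.0 th(pos) 0.0471 th(yaw) 0.0116 F [ 0.5  0.3 -0.6] Ftool [-0.2  0.6  0.5] M [ 0.02 -0.01  0.01] w 51.1 tilt [-0.002  0.001]
```

View pics/s12z.png

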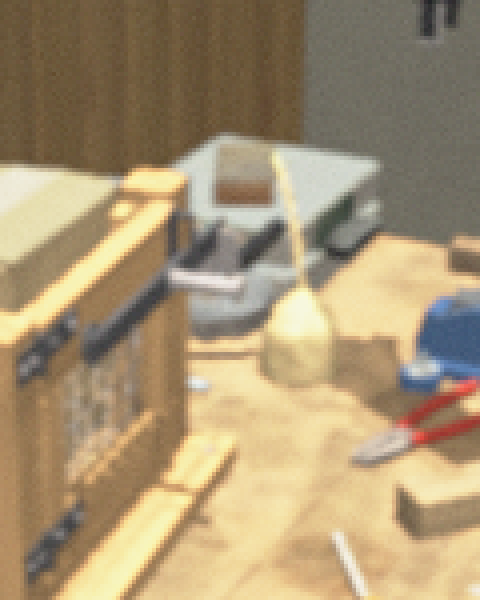

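View pics/t12z.png

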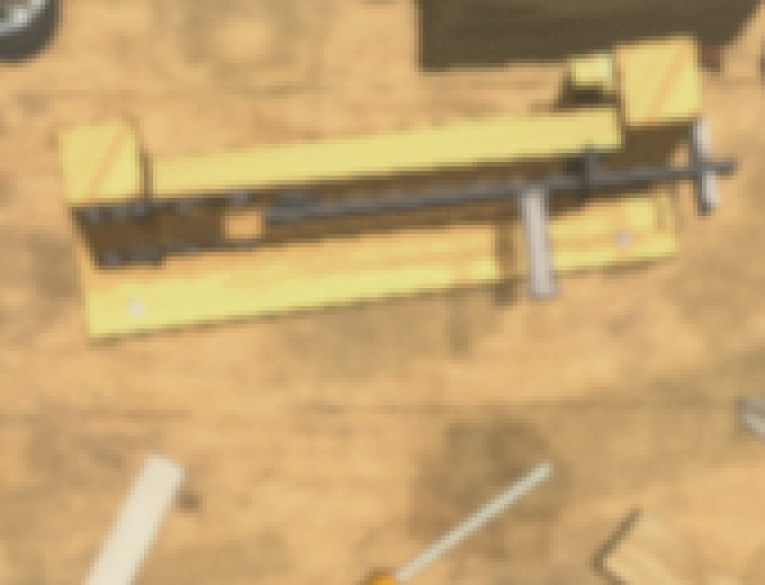

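View pics/t12.png

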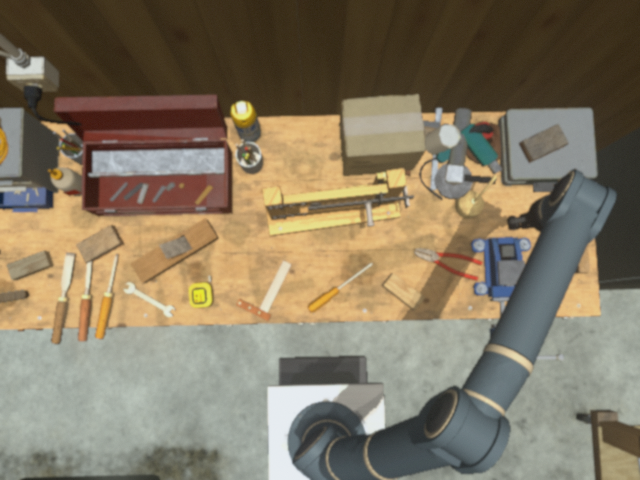

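```bash

python3 - <<'E'
from h import *
bar('t12',[(728,166),(660,174),(640,176),(450,194),(350,205),(290,213)],0)
K,R,t=cal('top'); d=np.load('pics/t12.npy')
# max z in strips across the bar
v,u=np.mgrid[0:480,0:640]
P=(np.stack([(u-K[0,2])/K[0,0],(v-K[1,2])/K[1,1],np.ones_like(u)],-1)*d[...,None]-t)@R
q=P[...,:2]-HIN; al=-q@YF; fr=-q@XF
for lo,hi in[(95,120),(120,150),(170,195),(250,290),(305,318),(318,332)]:
    m=(al>lo)&(al<hi)&(fr>2)&(fr<35)&(P[...,2]>190)&(P[...,2]<260); print(lo,hi,m.sum(),np.percentile(P[...,2][m],[50,80,95]).round(1))
st()
E
```

```text
[ 625.4 -220.8  224.8] along 322.4 front 19.7 -> onz 322.9 19.2 th 0.0394
[ 622.  -183.3  224.2] along 284.8 front 18.6 -> onz 285.1 18.2 th 0.0411
[ 622.1 -173.   218.9] along 274.5 front 17.2 -> onz 274.1 17.7 th 0.0409
[614.5 -68.  218.8] along 169.4 front 12.0 -> onz 169.2 12.5 th 0.0356
[609.3 -12.8 220.7] along 114.0 front 10.4 -> onz 113.9 10.6 th 0.0362
[604.8  20.3 225.4] along 80.6 front 10.9 -> onz 80.7 10.3 th 0.0466
95 120 41 [220.6 222.5 226.8]
120 150 47 [219.2 222.5 226.6]
170 195 51 [219.  225.1 237.6]
250 290 77 [221.6 229.9 255.5]
305 318 62 [214.8 220.  224.6]
318 332 18 [219.3 224.6 225.4]
t 15.05 p [ 537.6 -462.1  321.5] rad 567.7 th(pos) 0.045 th(yaw) 0.0058 F [0.6 1.1 0.2] Ftool [-1.  -0.2  0.7] M [ 0.01 -0.05  0.04] w 51.4 tilt [0.    0.001]
```

The bar top reads about 222–225 mm at the tip and 222 mm near the pivot, so it is level. Lying on the hook it would read about 240 mm at the tip. It sits in the notch and the gate has stayed shut with the arm clear, so I'm handing in.

```bash
python3 -c "
from h import *
print(env.hand_in()); st()"
```

```text
the job is handed in; nothing more can be done
None
the job is handed in; nothing more can be done
```

The gate is shut and latched, and the job is handed in at about 15 s of the 64 s allowed. I gripped the handle pin from above, lifted the bar over the hook, swung the gate against its buffer and lowered the bar into the notch. Then I released it and moved the arm clear.

- **Feeling for the notch:** The bar first came down on the bevelled rear cheek. I briefly nudged the wrong way (closing), which raised the force to about 10 N. I then eased it back towards open until it dropped in. The force readings I took stayed at about 11 N or less.
- **Last checks:** With the arm clear, the bar lies between the hook and the cheek in the top view, and its top is level along its length (about 222–225 mm at the tip, 222 mm near the pivot). The gate angle measures about 0.04 rad and the gate stays shut by itself. In the top view all the tools lie where they were.
- **Disagreement:** During the swing, the gate angle from the tool pose read about 0.02–0.04 rad lower than from the camera, so I relied on the camera and on touch. My first camera estimate of the notch (about 0.02–0.03 rad) was also lower than the latched angle of about 0.04 rad, which is inside the allowed range.

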